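# Put the sample jar away and cover the box with its thin flat lid

### The job

Set the squat sample jar that stands near the open steel box, by the spice jar and the dropper bottle, upright on the floor of that box. Then slide the thin flat steel lid across the worktop until its tab sticks out past the right-hand edge, take hold of the tab there, lift the lid and lay it on the box, flat inside the flared rim with the tab through the gap in the rim. Set the jar and the lid down rather than dropping them, and leave the spice jar and the dropper bottle standing where they are.

Things in the scene. Friction and masses are not known exactly. Their poses are not given: they have to be found in the camera images.
- squat_jar: the sample jar to put away: squat round white-capped jar, 53 mm across, 64 mm tall, about 0.1 kg. Origin at the centre of its underside, z up. Of the three small containers at the left it is the short wide one; the three swap places
- spice_jar: bystander: slim spice jar 44 mm across, 100 mm tall, origin at the centre of its underside; may stand in any of the same three places
- dropper: bystander: dropper bottle 35 mm across, 95 mm tall, origin at the centre of its underside; may stand in any of the same three places
- flat_lid: loose sheet-steel lid, 2 mm thick, 0.15 kg, flat on the worktop; not to be picked up there. Origin: centre of the underside of its plate, 140 mm along its x by 130 mm along y. A tab 46 mm wide (y) runs out from x = -70 to -130 mm, pointing to the right-hand edge within 0.25 rad. Centre of mass 13 mm from the origin towards the tab. Closed fingertips pressed on it (10 N or more) drag it
- lid_tab (a point): point on the lid's tab to grip (fingers one on each of the tab's long sides, closing along the lid's y across 46 mm): 108 mm from the lid's origin along its -x, at mid thickness; axes as the lid's
- lid_tab_end (a point): middle of the free end of the lid's tab, 130 mm from the lid's origin along its -x; axes as the lid's
- edge (a point): a point on the top of the worktop's right-hand edge; the edge is straight, along world x; the worktop (z = 0) lies on its +y side, beyond it (smaller y) is only air. The worktop is 30 to 48 mm thick there
- sample_box: open steel box, fixed. Origin: centre of its underside. Inside 127 mm along x, 117 mm along y, floor at 4 mm; wall tops form a ledge at 74 mm on which the lid lies; outside it a rim flares up to 84 mm, its foot 3 mm outside the lid's plate; overall 166 x 156 mm. At the middle of the -x side a 66 mm gap in the rim lets the lid's tab stand out past the box: the laid lid has the box's axes
- box_seat (a point): where the origin of the lid (centre of its underside) lies when it is on the box: centre of the box, at ledge height, 74 mm above the box's origin; axes as the box's

How it is judged:
By the outcome, as a careful person would: the job done as asked, in the order asked, and still so for the second after the job is handed in, with the robot touching nothing.
It also fails if it takes over 64 s, if anything falls off the work surface, if the arm or the gripper's body presses on something with over 40 N, if the wrist force passes 120 N, or if a joint passes its speed limit or range.

### The arm

A 6-joint arm with a two-finger parallel gripper is mounted at the origin on a cart in front of the work surface, level with it; the furniture and walls round the work are solid. World frame = base frame: x ahead of the robot, y to its left, z up, the work surface at z = 0. Lengths are in m, angles in rad, forces in N, time in s.
With the tool pointing down it reaches from about 0.375 to 0.975 m from the base axis. Payload 3.8 kg.
Tool frame: the origin (TCP) lies between the finger pads; the fingertips stand 19 mm ahead of it and the grasp point (between the pads) is the TCP (bot.nose_length is the distance from the TCP to the fingertips, in m); z points along the fingers, y is the line along which they close (so a half turn about z gives the same grasp; the last joint's range is limited). The gripper opens to 85 mm and grips with 20 to 120 N. Pads are 22 mm wide; open, the fingers measure 114 mm over their backs; the gripper's body (76 mm by 85 mm) begins 54 mm behind the grasp point. The pads swing forward as they close: fully open they stand 13 mm farther back than shut.
Start: joints at [-1.374, 0.264, 1.604, -0, 1.274, -0.037], TCP at [0.156, -0.657, 0.25] pointing down, gripper open.
Joint ranges: [-2.63, 2.63], [-0.94, 2.18], [0.31, 2.57], [-1.31, 4.45], [0, 2.66], [-2.55, 2.55]. Speed limits (rad/s): [2.57, 2.57, 3.14, 3.14, 3.14, 3.14].

### API

Orientations are given as a unit quaternion [x, y, z, w].
In Python, from station import bot, vision, sensors, job gives the robot as it stands (bot), with the cameras (vision), the readings (sensors) and the job (job).
- The arm moves only by the shell command python3 jog.py 'ROWS' [OPENING] [FORCE]. ROWS is rows parted by semicolons, their numbers by spaces, 1 to 8 of them, each of 4 numbers: dx, dy, dz in m, then a turn about the tool's z in rad; each row shifts and turns the commanded pose from where the row before left it, along the tool's axes as they then stand; what a row does not reach is not made up. A row lasts 1/8 s, in which the tool goes at most 0.0625 m and 0.188 rad, less where a joint would pass 70% of its speed; a pose out of reach is approached as far as the arm can. OPENING is the opening from 0.0 (shut) to 1.0 (fully open), set as the command begins (- or left out keeps the last). The fingers move at their own pace and stop on an object; FORCE is the grip in N (left out, the last holds). Time passes only in rows, so rows that do not move let the fingers close. It prints the time, the measured TCP pose, the force, the opening and the grip force at its end.
- sensors.read_state(): the state, without advancing time (a new reading comes with each control period).
- vision.snapshot(name): name is "scene" or "top" or "wrist"; returns the picture (420x560x3 uint8, red, green, blue); there is no depth.
- vision.get_calibration(name): a dict with "camera_matrix" (3x3 intrinsics, pixels), "camera_from_world" (4x4, takes a point from world to camera coordinates). Camera axes: x right, y up, looking along -z (the intrinsics and any distortion apply to the point x, -y, -z); pixel columns grow to the right and rows downward; lengths in m; the calibration is good to about 2 mm. A picture is of the moment at which its call begins: read the wrist's pose just before it. get_calibration takes no time and is no camera call; for the wrist camera it gives the pose at the moment of the call.
- job.hand_in(): hands the job in; it is judged then, once.
The state is a dict: "time": time; "joint_pos": joint angles; "joint_velocities": joint speeds; "effort": joint torques, N m; "ee_pos": TCP position; "tool_rot": TCP orientation; "wrist_force": force on the tool from outside, world axes, zero at the start; "torque": the same for the moment, N m; "grip_width": opening from 0.0 (shut) to 1.0 (fully open); "grasp_force": force on a finger pad.
Only numpy, scipy, OpenCV 4.12 (cv2) and the standard library are available. Lean on these libraries where they do the work, as an engineer would, in place of code of your own. Each camera call takes 0.05 s, during which the arm holds its last target. There are 200 camera calls.

## Working session

There is one attempt and no reset: what is moved stays moved. The work goes in short steps, Python scripts to look and compute and a shell command to move; the robot and the scene stay as the last step left them, time stands still between calls to the robot, and variables do not carry over. Pictures are saved under pics/ and viewed, at most 16 in all, crops included, and the job is handed in when it is done.

```bash
ls; mkdir -p pics; python3 - <<'E'
from station import bot, vision, sensors, job
import cv2,numpy as np
s=sensors.read_state();print(s['time'],s['ee_pos'],s['tool_rot'],s['grip_width'],bot.nose_length)
for n in("top","scene"):
    im=vision.snapshot(n);cv2.imwrite(f'pics/{n}0.png',im[:,:,::-1])
    c=vision.get_calibration(n);print(n,{k:np.round(v,4).tolist() if not isinstance(v,str) else v for k,v in c.items()})
E
```

```text
jog.py
pics
station.py
0.0 [ 0.15625588 -0.65595485  0.24896024] [ 9.93173447e-01  1.16641556e-01 -8.23417854e-05 -1.11551137e-03] 1.0023177513478538 0.019
top {'camera_matrix': [[449.1259, 0.0, 280.176], [0.0, 449.1259, 207.3892], [0.0, 0.0, 1.0]], 'camera_from_world': [[-0.0287, -0.9996, 0.0047, -0.0199], [0.9925, -0.0279, 0.1193, -0.5416], [-0.1192, 0.008, 0.9928, -1.2322], [0.0, 0.0, 0.0, 1.0]]}
scene {'camera_matrix': [[520.636, 0.0, 275.5284], [0.0, 520.636, 214.1123], [0.0, 0.0, 1.0]], 'camera_from_world': [[-0.5936, -0.8045, -0.0195, 0.3076], [0.5871, -0.4495, 0.6732, -0.3858], [-0.5504, 0.3882, 0.7392, -1.0178], [0.0, 0.0, 0.0, 1.0]]}
```

View pics/top0.png

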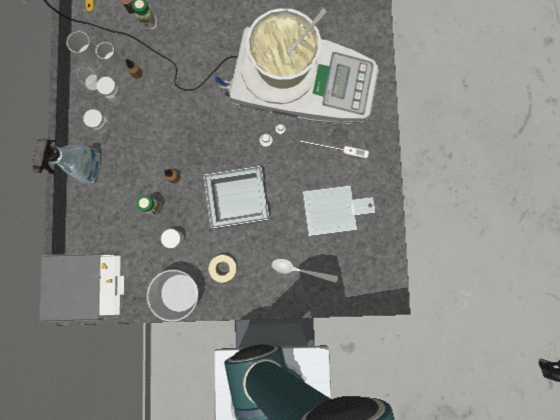

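View pics/scene0.png

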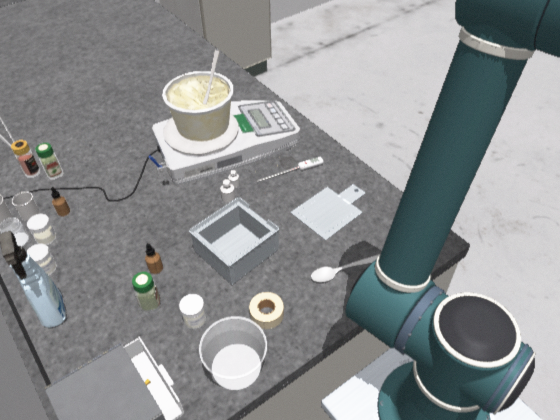

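The top view shows the jar at about (171,238), the spice jar at (146,204) and the dropper at (172,174). The box is at (237,197), the lid at (330,210) with its tab end at (375,206), and the worktop edge is near column 407.

```bash
cat > h.py <<'E'
from station import bot, vision, sensors, job
import cv2,numpy as np
from scipy.spatial.transform import Rotation as R
def ray(name,uv,z,c=None):
    c=c or vision.get_calibration(name);K=np.array(c['camera_matrix']);T=np.array(c['camera_from_world'])
    uv=np.atleast_2d(np.array(uv,float));d=np.c_[uv,np.ones(len(uv))]@np.linalg.inv(K).T*[1,-1,-1]
    Rm=T[:3,:3];o=-Rm.T@T[:3,3];d=d@Rm
    return o+d*((z-o[2])/d[:,2])[:,None]
def proj(name,P,c=None):
    c=c or vision.get_calibration(name);T=np.array(c['camera_from_world']);p=np.atleast_2d(P)@T[:3,:3].T+T[:3,3]
    q=(p*[1,-1,-1])@np.array(c['camera_matrix']).T;return q[:,:2]/q[:,2:]
E
python3 - <<'E'
from h import *
im=cv2.imread('pics/top0.png')
g=cv2.cvtColor(im,cv2.COLOR_BGR2GRAY)
def blobs(th,roi,minA):
    x0,y0,x1,y1=roi;m=(cv2.GaussianBlur(g,(3,3),0)[y0:y1,x0:x1]>th).astype(np.uint8)
    cs,_=cv2.findContours(m,cv2.RETR_EXTERNAL,cv2.CHAIN_APPROX_NONE)
    return [c[:,0]+[x0,y0] for c in cs if cv2.contourArea(c)>minA]
for c in blobs(150,(295,175,390,245),300):
    W=ray('top',c,.001);print('lid px',cv2.boundingRect(c),cv2.contourArea(c))
    # plate: minAreaRect of opened mask
    m=np.zeros(g.shape,np.uint8);cv2.drawContours(m,[c.astype(np.int32)],-1,255,-1)
    pl=cv2.morphologyEx(m,cv2.MORPH_OPEN,np.ones((27,27)))
    pc=max(cv2.findContours(pl,0,1)[0],key=cv2.contourArea)
    pw=ray('top',pc[:,0],.001)[:,:2].astype(np.float32);print('plate',cv2.minAreaRect(pw))
    tb=m.copy();tb[:,:361]=0;tc=max(cv2.findContours(tb,0,1)[0],key=cv2.contourArea)
    tw=ray('top',tc[:,0],.001)[:,:2].astype(np.float32);print('tab',cv2.minAreaRect(tw))
for c in blobs(190,(155,225,190,252),100):
    (u,v),r=cv2.minEnclosingCircle(c);print('jar',u,v,r,ray('top',(u,v),.064))
e=[]
for r in range(180,270,10):
    d=np.diff(cv2.GaussianBlur(g,(5,5),0)[r,385:430].astype(int));e.append((385+int(d.argmax())+.5,r))
print('edge',ray('top',e,0)[:,:2].round(3).tolist())
cv2.imwrite('pics/crop.png',cv2.resize(im[130:280,120:320],None,fx=4,fy=4,interpolation=cv2.INTER_CUBIC))
E
```

```text
lid px (303, 186, 72, 50) 2404.0
plate ((0.531922459602356, -0.1792161762714386), (0.1394658386707306, 0.12489862740039825), 88.3740005493164)
tab ((0.544550359249115, -0.28780585527420044), (0.038128454238176346, 0.046619851142168045), 88.3851318359375)
jar 170.0 238.0 9.219644546508789 [[0.46168265 0.26694327 0.064     ]]
edge [[0.615, -0.394], [0.586, -0.392], [0.556, -0.393], [0.527, -0.392], [0.498, -0.393], [0.469, -0.394], [0.441, -0.392], [0.412, -0.393], [0.383, -0.394]]
```

View pics/crop.png

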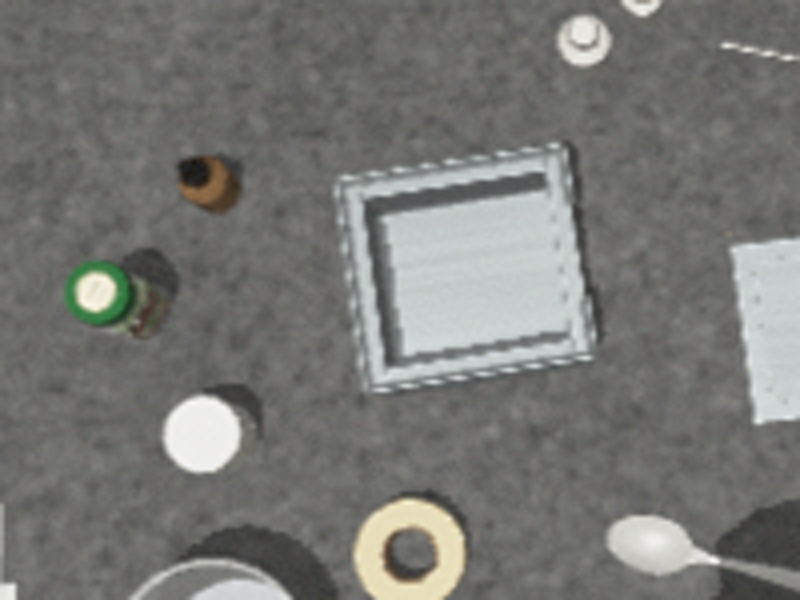

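The crop shows the box's outer rim corners at roughly (335,180), (568,145), (597,355) and (370,390). The rim gap is on the right side, so box -x points right. I'll refine both poses.

```bash
python3 - <<'E'
from h import *
im=cv2.imread('pics/top0.png');g=cv2.GaussianBlur(cv2.cvtColor(im,cv2.COLOR_BGR2GRAY),(3,3),0)
def big(roi,th):
    x0,y0,x1,y1=roi;m=np.zeros_like(g);m[y0:y1,x0:x1]=(g[y0:y1,x0:x1]>th)*255
    return max(cv2.findContours(m,0,1)[0],key=cv2.contourArea)[:,0]
c=big((295,175,390,245),140)
w=ray('top',c,.001)[:,:2]
for it in range(1):
    print('lid hull rect',cv2.minAreaRect((w*1000).astype(np.float32)))
    for e in(2,3,4): print(cv2.approxPolyDP(c[:,None],e,True)[:,0].tolist())
    M=cv2.moments((w*1000).astype(np.float32)); cx,cy=M['m10']/M['m00'],M['m01']/M['m00']
    print('centroid',cx,cy,'area',M['m00'],'axis',np.degrees(.5*np.arctan2(2*M['mu11'],M['mu20']-M['mu02'])))
c=big((195,155,280,235),120)
for z in(.084,):
    w=ray('top',c,z)[:,:2]
    print('box',cv2.minAreaRect((w*1000).astype(np.float32)));
for n,P in(('outer',[(335,180),(568,145),(597,355),(370,390)]),):
    print(ray('top',np.array(P)/4+[120,130]-.4,.084)[:,:2].round(4).tolist())
c=big((205,165,262,225),150);print('floor',cv2.approxPolyDP(c[:,None],3,True)[:,0].tolist())
im2=cv2.imread('pics/scene0.png');cv2.imwrite('pics/crop2.png',cv2.resize(im2[180:300,180:380],None,fx=4,fy=4,interpolation=cv2.INTER_CUBIC))
E
```

```text
lid hull rect ((536.4871215820312, -207.14218139648438), (133.1940155029297, 203.78004455566406), 6.0773820877075195)
[[372, 197], [353, 199], [349, 185], [303, 191], [308, 235], [356, 229], [356, 214], [374, 212]]
[[372, 197], [353, 199], [349, 185], [303, 191], [308, 235], [356, 229], [356, 214], [374, 212]]
[[372, 197], [353, 199], [349, 185], [303, 191], [308, 235], [356, 229], [356, 214], [374, 212]]
centroid 534.779588652776 -189.15480826598755 area 20674.468455156544 axis -84.02446591128849
box ((567.8626708984375, 86.57369995117188), (153.47744750976562, 163.4649200439453), 7.392863750457764)
[[0.6304, 0.1716], [0.6503, 0.0126], [0.5058, -0.0035], [0.4865, 0.1494]]
floor [[260, 169], [206, 174], [213, 224], [260, 220], [261, 214], [216, 222], [211, 178], [255, 172], [255, 178], [216, 184], [221, 218], [261, 212]]
```

View pics/crop2.png

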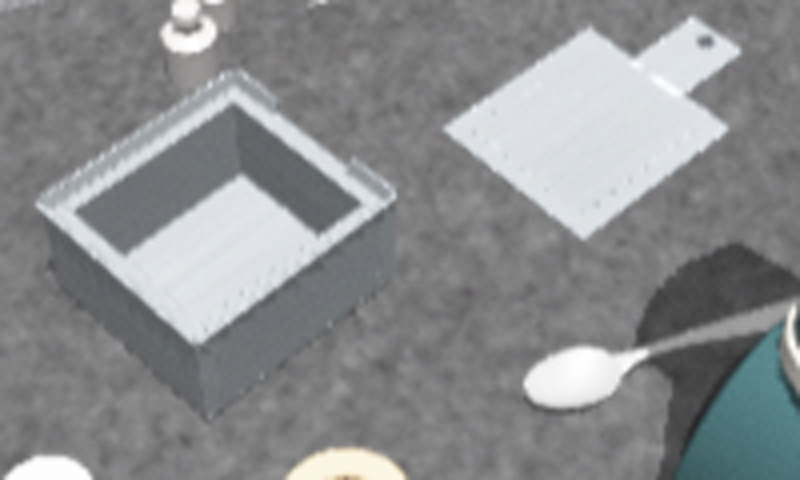

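```bash
cat > d.py <<'E'
import sys;from h import *
s=sensors.read_state();Q=R.from_quat(s['tool_rot']);p=np.array(s['ee_pos'])
a=[float(v) for v in sys.argv[1:]]
x=Q.apply([1,0,0]);th=np.degrees(np.arctan2(x[1],x[0]))
print('t',s['time'],'pos',p.round(4),'yaw',round(th,2),'F',np.round(s['wrist_force'],1),'w',s['grip_width'],s['grasp_force'])
for i in range(0,len(a),3): print('to',a[i:i+3],'tool delta',Q.inv().apply(np.array(a[i:i+3])-p).round(4))
E
python3 d.py .50 -.25 .25 .50 0.0 .25 .46 .267 .2
python3 -c "
from h import *
c=vision.get_calibration('wrist');s=sensors.read_state();T=np.array(c['camera_from_world']);o=-T[:3,:3].T@T[:3,3]
Q=R.from_quat(s['tool_rot']).inv();print('cam in tool',Q.apply(o-s['ee_pos']),'look',Q.apply(-T[2,:3]),np.array(c['camera_matrix']))
"
```

```text
t 0.1 pos [ 0.1563 -0.656   0.2491] yaw 13.4 F [ 0.9  0.4 -0. ] w 1.0025036903998277 0.0
to [0.5, -0.25, 0.25] tool delta [ 4.284e-01 -3.153e-01 -2.000e-04]
to [0.5, 0.0, 0.25] tool delta [ 4.864e-01 -5.585e-01  3.000e-04]
to [0.46, 0.267, 0.2] tool delta [ 0.5093 -0.8274  0.0508]
cam in tool [ 0.08199643 -0.00071259 -0.12293737] look [-0.31889927  0.00134163  0.94778766] [[306.39058893   0.         280.72161059]
 [  0.         306.39058893 207.82525631]
 [  0.           0.           1.        ]]
```

```bash
python3 jog.py '.048 -.035 0 0;.048 -.035 0 0;.048 -.035 0 0;.048 -.035 0 0;.048 -.035 0 0;.048 -.035 0 0;.048 -.035 0 0;.048 -.035 0 0'
python3 jog.py '.045 -.035 0 0;.023 -.052 0 0;.023 -.052 0 0;.023 -.052 0 0;.023 -.052 0 0;.023 -.052 0 0;.023 -.052 0 0;0 0 0 0'
python3 - <<'E'
from h import *
c=vision.get_calibration('wrist');im=vision.snapshot('wrist');cv2.imwrite('pics/w1.png',im[:,:,::-1])
np.savez('pics/w1.npz',K=c['camera_matrix'],T=c['camera_from_world'])
E
python3 d.py .462 .267 .15
```

```text
time: 1.1
ee_pos: [0.4658, -0.2935, 0.2499]
tool_rot: [0.993, 0.117, -0.0, -0.0]
wrist_force: [1.4, -0.9, 0.1]
grip_width: 0.997
grasp_force: 0.0
time: 2.1
ee_pos: [0.5626, 0.0884, 0.2497]
tool_rot: [0.993, 0.119, -0.0, -0.001]
wrist_force: [-0.7, -0.7, -0.0]
grip_width: 1.002
grasp_force: 0.0
t 2.15 pos [0.5623 0.0863 0.2496] yaw 13.61 F [ 0.  -0.7  0.6] w 0.9968438093163122 0.0
to [0.462, 0.267, 0.15] tool delta [-0.0549 -0.1992  0.0997]
```

View pics/w1.png

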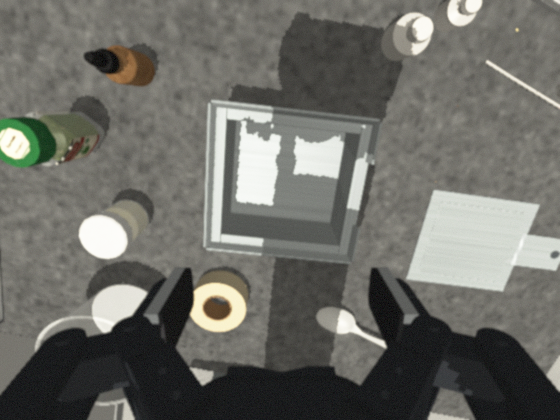

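The wrist view shows the rim's outer corners at about (211,101), (380,119), (353,262) and (204,248). The jar cap is at (105,236) and the lid plate corners are at (435,190), (540,203), (503,292) and (408,278).

```bash
python3 - <<'E'
from h import *
d=np.load('pics/w1.npz');c={'camera_matrix':d['K'],'camera_from_world':d['T']}
g=cv2.cvtColor(cv2.imread('pics/w1.png'),cv2.COLOR_BGR2GRAY)
def q(P,z,L=None):
    w=ray('wrist',P,z,c)[:,:2];print(w.round(4).tolist(),'mean',w.mean(0).round(4),'sides',[round(float(np.linalg.norm(w[i]-w[i-1])),4) for i in range(4)],'ang',[round(float(np.degrees(np.arctan2(*(w[i]-w[i-1])[::-1]))),1) for i in range(4)])
q([(211,101),(380,119),(353,262),(204,248)],.084)
P=np.array([(435,190),(540,203),(503,292),(408,278)],np.float32).reshape(-1,1,2)
P=cv2.cornerSubPix(g,P,(4,4),(-1,-1),(3,50,.01))[:,0];print(P.tolist());q(P,.002)
m=np.zeros_like(g);m[205:262,70:140]=(g[205:262,70:140]>200)*255
k=max(cv2.findContours(m,0,1)[0],key=cv2.contourArea)
e=cv2.fitEllipse(k);print('cap',e,ray('wrist',e[0],.064,c))
im=cv2.imread('pics/w1.png');cv2.imwrite('pics/c3.png',cv2.resize(im[90:275,190:390],None,fx=3.5,fy=3.2,interpolation=cv2.INTER_CUBIC))
E
```

```text
[[0.6304, 0.1693], [0.6515, 0.018], [0.5071, -0.0034], [0.4859, 0.1523]] mean [0.5687 0.084 ] sides [0.1455, 0.1527, 0.146, 0.1571] ang [6.7, -82.0, -171.6, 97.8]
[[433.3532409667969, 189.573974609375], [539.3700561523438, 204.65774536132812], [502.19378662109375, 291.22576904296875], [404.5387268066406, 280.7649841308594]]
[[0.5896, -0.1012], [0.6031, -0.24], [0.4746, -0.2532], [0.4579, -0.1137]] mean [ 0.5313 -0.177 ] sides [0.1323, 0.1395, 0.1292, 0.1405] ang [5.4, -84.4, -174.2, 96.8]
cap ((102.59874725341797, 236.63925170898438), (40.00212860107422, 49.145606994628906), 119.20466613769531) [[0.46229082 0.26562343 0.064     ]]
```

View pics/c3.png

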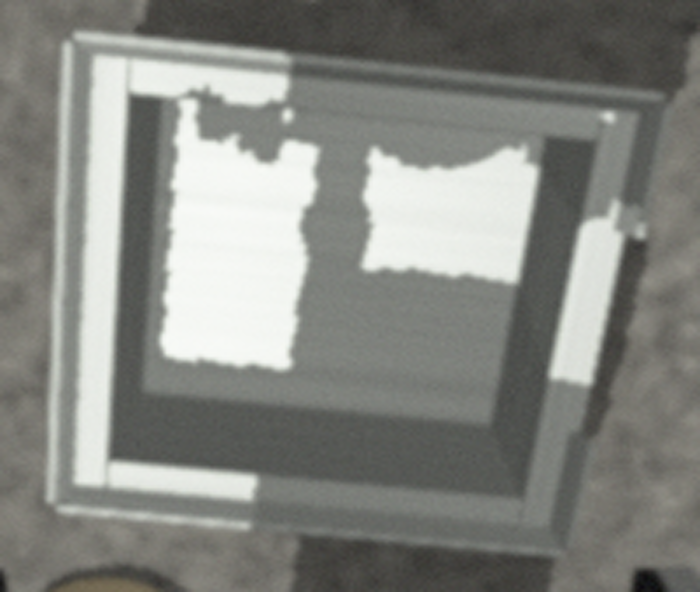

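The box centre is about (0.568, 0.0845) with yaw about 97.5°, and the rim gap faces right. The jar is at (0.462, 0.266). Now for the grasp.

```bash
python3 jog.py '-.014 -.05 .025 0;-.014 -.05 .025 0;-.014 -.05 .025 0;-.013 -.048 .025 0;0 0 0 0' 1
python3 d.py .4622 .2658 .036
```

```text
time: 2.78
ee_pos: [0.4601, 0.2644, 0.1474]
tool_rot: [0.993, 0.118, -0.003, 0.001]
wrist_force: [-0.3, 0.2, -0.3]
grip_width: 1.004
grasp_force: 0.0
t 2.775 pos [0.4601 0.2644 0.1474] yaw 13.55 F [-0.3  0.2 -0.3] w 1.0042006578984648 0.0
to [0.4622, 0.2658, 0.036] tool delta [ 0.0031 -0.001   0.1114]
```

```bash
python3 jog.py '.002 0 .05 0;.001 0 .04 0;0 0 .021 0;0 0 0 0'
python3 jog.py '0 0 0 0;0 0 0 0;0 0 0 0;0 0 0 0;0 0 0 0' 0.4 30
python3 d.py .568 .0845 .15
```

```text
time: 3.28
ee_pos: [0.4657, 0.2627, 0.0378]
tool_rot: [0.993, 0.116, -0.002, 0.001]
wrist_force: [-0.6, 0.4, 0.0]
grip_width: 1.0
grasp_force: 0.0
time: 3.9
ee_pos: [0.4679, 0.2656, 0.0414]
tool_rot: [0.993, 0.117, 0.002, -0.0]
wrist_force: [-0.1, -1.9, 6.8]
grip_width: 0.585
grasp_force: 31.5
t 3.9 pos [0.4679 0.2656 0.0414] yaw 13.43 F [-0.1 -1.9  6.8] w 0.5853385909630194 31.45431309356354
to [0.568, 0.0845, 0.15] tool delta [ 0.0557  0.1994 -0.1085]
```

```bash
python3 jog.py '0 0 -.01 0;0 0 -.03 0;0 0 -.05 0;0 0 -.05 0;0 0 0 0;0 0 0 0' 
python3 - <<'E'
from h import *
a=vision.snapshot('wrist');b=vision.snapshot('scene')
c=vision.get_calibration('wrist');np.savez('pics/w2.npz',K=c['camera_matrix'],T=c['camera_from_world'])
cv2.imwrite('pics/w2.png',np.hstack([cv2.resize(a,(400,300)),cv2.resize(b,(400,300))])[:,:,::-1])
E
python3 d.py .568 .0845 .18
```

```text
time: 4.65
ee_pos: [0.4657, 0.2651, 0.1792]
tool_rot: [0.993, 0.117, -0.0, -0.0]
wrist_force: [-0.5, -0.6, -2.2]
grip_width: 0.582
grasp_force: 31.6
t 4.75 pos [0.4648 0.2646 0.1774] yaw 13.4 F [ 0.4  0.7 -0.7] w 0.5800457125636581 31.596172121353447
to [0.568, 0.0845, 0.18] tool delta [ 0.0586  0.1991 -0.0026]
```

View pics/w2.png

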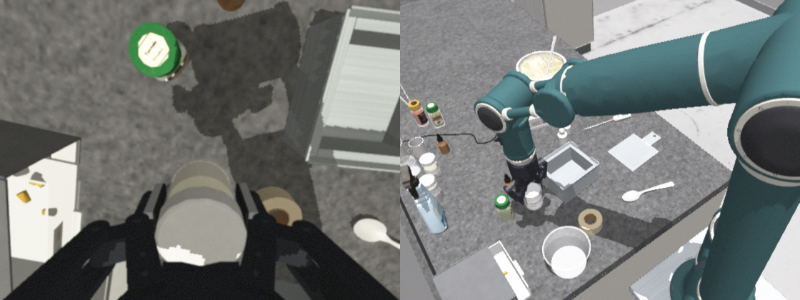

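The left half (wrist view) shows the jar held upright between the pads. The right half (scene view) shows it lifted, with the spice jar still standing. Now to carry it over the box.

```bash
python3 jog.py '.01 .035 0 0;.015 .05 0 0;.015 .05 0 0;.013 .045 0 0;.006 .02 0 0;0 0 0 0;0 0 0 0' 
python3 d.py .569 .0845 .06 .569 .0845 .043
```

```text
time: 5.62
ee_pos: [0.5689, 0.0852, 0.1783]
tool_rot: [0.993, 0.117, -0.001, -0.0]
wrist_force: [0.1, 0.8, -1.6]
grip_width: 0.58
grasp_force: 31.7
t 5.625 pos [0.5689 0.0852 0.1783] yaw 13.42 F [ 0.1  0.8 -1.6] w 0.5795218793023397 31.719832511153072
to [0.569, 0.0845, 0.06] tool delta [0.0002 0.0008 0.1183]
to [0.569, 0.0845, 0.043] tool delta [0.0002 0.0008 0.1353]
```

```bash
python3 jog.py '0 0 .03 0;0 0 .04 0;0 0 .035 0;0 0 .015 0;0 0 .006 0;0 0 0 0;0 0 0 0' 
python3 d.py
python3 jog.py '0 0 .003 0;0 0 .002 0;0 0 0 0;0 0 0 0'; python3 d.py
```

```text
time: 6.5
ee_pos: [0.5713, 0.0846, 0.0549]
tool_rot: [0.993, 0.117, 0.001, 0.0]
wrist_force: [-0.2, 0.6, -0.3]
grip_width: 0.582
grasp_force: 31.7
t 6.5 pos [0.5713 0.0846 0.0549] yaw 13.4 F [-0.2  0.6 -0.3] w 0.5823507921030863 31.71710021328181
time: 7.0
ee_pos: [0.5699, 0.0843, 0.0482]
tool_rot: [0.993, 0.117, -0.0, -0.0]
wrist_force: [-0.1, -0.0, -0.9]
grip_width: 0.578
grasp_force: 31.7
t 7.0 pos [0.5699 0.0843 0.0482] yaw 13.39 F [-0.1 -0.  -0.9] w 0.5780110659432853 31.7114893742837
```

```bash
for i in 1; do python3 jog.py '0 0 .002 0;0 0 .001 0;0 0 .001 0;0 0 0 0'|sed -n '2p;4p'; done; python3 jog.py '0 0 .002 0;0 0 0 0'|sed -n '2p;4p';python3 jog.py '0 0 .002 0;0 0 0 0'|sed -n '2p;4p'
```

```text
ee_pos: [0.57, 0.0843, 0.0454]
wrist_force: [-3.2, 0.1, 7.8]
ee_pos: [0.5701, 0.0844, 0.0453]
wrist_force: [-9.1, -2.1, 19.5]
ee_pos: [0.5702, 0.0844, 0.0452]
wrist_force: [-14.0, -1.7, 32.7]
```

```bash
python3 jog.py '0 0 -.003 0;0 0 0 0'|sed -n '2p;4p'; python3 jog.py '0 0 0 0;0 0 0 0;0 0 0 0' 0.74; python3 jog.py '0 0 -.015 0;0 0 -.04 0;0 0 -.05 0;0 0 -.05 0;0 0 -.03 0' 
python3 - <<'E'
from h import *
a=vision.snapshot('wrist')
cv2.imwrite('pics/w3.png',a[:,:,::-1])
E
python3 d.py .537 -.142 .08 .533 -.16 .03
```

```text
ee_pos: [0.5708, 0.0844, 0.0453]
wrist_force: [-4.4, -0.6, 12.5]
time: 8.62
ee_pos: [0.5697, 0.0843, 0.0428]
tool_rot: [0.993, 0.117, -0.0, -0.0]
wrist_force: [0.0, 0.0, -0.4]
grip_width: 0.742
grasp_force: 0.0
time: 9.25
ee_pos: [0.5714, 0.0845, 0.2329]
tool_rot: [0.993, 0.117, 0.003, 0.0]
wrist_force: [0.5, -0.1, 0.0]
grip_width: 0.735
grasp_force: 0.0
t 9.3 pos [0.5733 0.0847 0.2369] yaw 13.4 F [ 1.  -0.8  2.1] w 0.7372665734643139 0.0
to [0.537, -0.142, 0.08] tool delta [-0.0896  0.2119  0.1562]
to [0.533, -0.16, 0.03] tool delta [-0.0982  0.2284  0.2062]
```

View pics/w3.png

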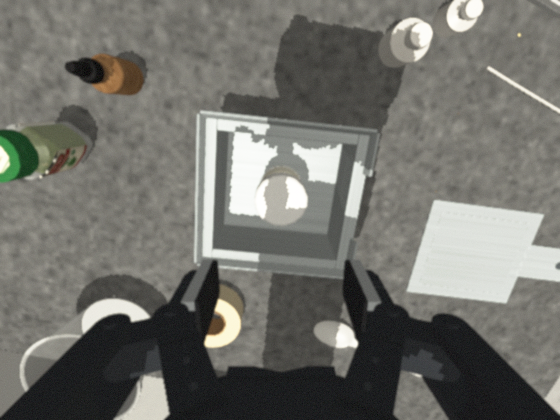

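The view shows the jar standing upright on the box floor at about (281,195), with the spice jar and dropper undisturbed. Next I close the fingers and go to the lid.

```bash
python3 jog.py '-.018 .044 0 0;-.02 .05 0 0;-.02 .05 .02 0;-.02 .05 .02 0;-.014 .038 .02 0;0 0 0 0' 0 30
python3 jog.py '0 0 0 -.18;0 0 0 -.18;0 0 0 -.18;0 0 0 -.18;0 0 0 -.18;0 0 0 -.18;0 0 0 -.18;0 0 0 -.18'; python3 jog.py '0 0 0 0;0 0 0 0'
python3 d.py .534 -.188 .07 .534 -.188 .03
python3 - <<'E'
from h import *
im=vision.snapshot('top');cv2.imwrite('pics/t2.png',im[:,:,::-1])
E
```

```text
time: 10.05
ee_pos: [0.5324, -0.1647, 0.1667]
tool_rot: [0.993, 0.115, -0.002, -0.001]
wrist_force: [-0.5, 0.0, 0.3]
grip_width: 0.0
grasp_force: 0.0
time: 11.05
ee_pos: [0.5349, -0.1615, 0.1694]
tool_rot: [0.667, 0.745, 0.001, 0.0]
wrist_force: [0.3, 0.5, 0.0]
grip_width: 0.001
grasp_force: 0.0
time: 11.3
ee_pos: [0.5346, -0.1621, 0.1689]
tool_rot: [0.671, 0.742, 0.0, 0.0]
wrist_force: [-0.4, 0.0, 0.1]
grip_width: -0.005
grasp_force: 0.0
t 11.3 pos [ 0.5346 -0.1621  0.1689] yaw 95.77 F [-0.4  0.   0.1] w -0.005027646356451481 0.0
to [0.534, -0.188, 0.07] tool delta [-0.0257 -0.0033  0.0989]
to [0.534, -0.188, 0.03] tool delta [-0.0257 -0.0033  0.1389]
```

Tips are 19 mm ahead of the TCP, so contact should come at TCP z of about 0.021.

```bash
python3 jog.py '-.014 -.003 .045 0;-.012 0 .05 0;0 0 .03 0;0 0 .014 0;0 0 .005 0;0 0 0 0;0 0 0 0'; python3 jog.py '0 0 .003 0;0 0 .002 0;0 0 0 0'|sed -n '2p;4p'
```

```text
time: 12.22
ee_pos: [0.5352, -0.1892, 0.0258]
tool_rot: [0.67, 0.743, 0.0, 0.001]
wrist_force: [-1.1, -0.9, 0.0]
grip_width: 0.002
grasp_force: 0.0
ee_pos: [0.5346, -0.1891, 0.021]
wrist_force: [-2.1, 1.5, 9.4]
```

```bash
python3 jog.py '0 0 .002 0;0 0 0 0'|sed -n '2p;4p'; python3 jog.py '-.006 -.0006 0 0;-.01 -.001 0 0;-.01 -.001 0 0;-.01 -.001 0 0;-.01 -.001 0 0;-.01 -.001 0 0;0 0 0 0'; python3 d.py
```

```text
ee_pos: [0.5347, -0.1891, 0.021]
wrist_force: [-8.2, 3.0, 24.0]
time: 13.72
ee_pos: [0.5374, -0.2465, 0.021]
tool_rot: [0.67, 0.742, 0.001, 0.003]
wrist_force: [-1.2, 2.4, 15.0]
grip_width: -0.001
grasp_force: 7.3
t 13.725 pos [ 0.5374 -0.2465  0.021 ] yaw 95.85 F [-1.2  2.4 15. ] w -0.0012061221663200244 7.260076841921546
```

```bash
python3 jog.py '-.01 -.001 .001 0;-.014 -.001 0 0;-.014 -.001 0 0;-.014 -.001 0 0;-.014 -.001 0 0;-.01 -.001 0 0;-.005 0 0 0;0 0 0 0'; 
python3 - <<'E'
from h import *
im=vision.snapshot('top');w=vision.snapshot('wrist')
cv2.imwrite('pics/t3.png',np.hstack([cv2.resize(im[140:290,240:440],(400,300)),cv2.resize(w,(400,300))])[:,:,::-1])
E
python3 d.py
```

```text
time: 14.72
ee_pos: [0.5399, -0.3274, 0.021]
tool_rot: [0.67, 0.742, 0.001, 0.003]
wrist_force: [-0.9, 5.0, 18.7]
grip_width: 0.0
grasp_force: 9.4
t 14.825 pos [ 0.5399 -0.3274  0.021 ] yaw 95.87 F [-0.6  4.1 19. ] w 0.00026700281673935666 9.260217912815278
```

View pics/t3.png

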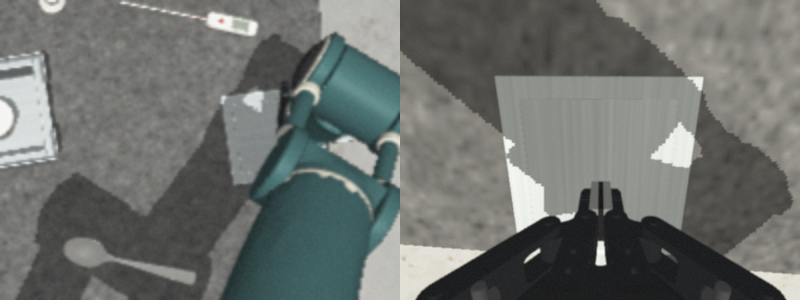

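The left half (top view) shows the lid moved to the edge. The right half (wrist view) shows its far corners at about (497,77) and (702,77) in the combined picture. I'll rise above the tab to look.

```bash
python3 jog.py '0 0 -.02 0;0 0 -.05 0;0 0 -.06 0;-.04 0 -.04 0;-.054 -.001 -.02 0;0 0 0 0;0 0 0 0' 1; 
python3 - <<'E'
from h import *
c=vision.get_calibration('wrist');w=vision.snapshot('wrist')
np.savez('pics/w4.npz',K=c['camera_matrix'],T=c['camera_from_world'])
cv2.imwrite('pics/w4.png',w[:,:,::-1])
E
python3 d.py
```

```text
time: 15.7
ee_pos: [0.5444, -0.4194, 0.2056]
tool_rot: [0.67, 0.742, 0.0, -0.001]
wrist_force: [0.1, -0.1, -0.0]
grip_width: 1.0
grasp_force: 0.0
t 15.75 pos [ 0.5442 -0.4186  0.2049] yaw 95.9 F [-0.6 -0.2 -0.4] w 0.9993046397638402 0.0
```

View pics/w4.png

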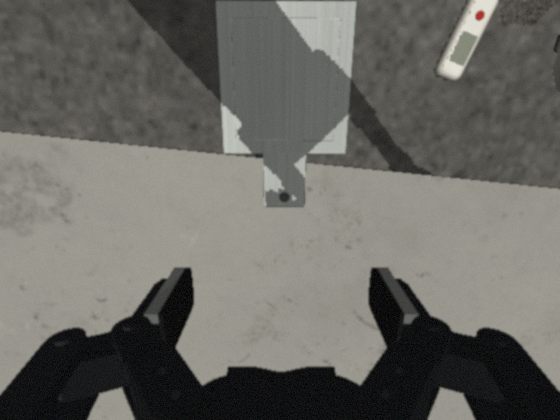

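The tab sticks out past the edge. Its end corners are at about (264,207) and (305,207), the near plate corners at (223,153) and (347,153), and the far corners near (217,1) and (356,1).

```bash
python3 - <<'E'
from h import *
d=np.load('pics/w4.npz');c={'camera_matrix':d['K'],'camera_from_world':d['T']}
P=[(217,1),(356,1),(347,153.5),(223,153.5),(264,207),(305.5,207)]
w=ray('wrist',P,.002,c)[:,:2];print(w.round(4).tolist())
e=w[4:].mean(0);m=w[:4].mean(0);n=w[2:4].mean(0);f=w[:2].mean(0)
print('tabend',e,'origin',m,'near',n,'edge',ray('wrist',[(0,131),(280,160),(560,188)],0,c)[:,:2].round(4).tolist())
for a,b in((m,e),(f,n),(w[0],w[3]),(w[1],w[2])): print(np.degrees(np.arctan2(*(a-b)[::-1])),np.linalg.norm(a-b))
E
python3 d.py
```

```text
[[0.4683, -0.2535], [0.5951, -0.2404], [0.6107, -0.3787], [0.4797, -0.3923], [0.5282, -0.4475], [0.5745, -0.4427]]
tabend [ 0.55135293 -0.44506574] origin [ 0.53843789 -0.31623807] near [ 0.54521016 -0.385517  ] edge [[0.2466, -0.3932], [0.5407, -0.3933], [0.8521, -0.3923]]
95.72480038510139 0.12947341656834482
95.58312767516418 0.13921829222531606
94.72035241806034 0.13926777751294822
96.4463206175282 0.1392003931575117
t 15.75 pos [ 0.5442 -0.4186  0.2049] yaw 95.9 F [-0.6 -0.2 -0.4] w 0.9993046397638402 0.0
```

```bash
python3 jog.py '-.005 .004 .04 0;0 0 .05 0;0 0 .05 0;0 0 .04 0;0 0 .02 0;0 0 .006 0;0 0 0 0;0 0 0 0' 1; python3 d.py .5492 -.4237 -.003
```

```text
time: 16.75
ee_pos: [0.551, -0.4255, 0.0026]
tool_rot: [0.67, 0.743, 0.0, 0.002]
wrist_force: [-0.1, -0.0, -0.0]
grip_width: 0.996
grasp_force: 0.0
t 16.75 pos [ 0.551  -0.4255  0.0026] yaw 95.9 F [-0.1 -0.  -0. ] w 0.996173111019722 0.0
to [0.5492, -0.4237, -0.003] tool delta [ 0.002  -0.0016  0.0056]
```

```bash
python3 jog.py '.001 -.0015 .005 0;0 0 0 0;0 0 0 0'|sed -n 2p;  python3 jog.py '0 0 0 0;0 0 0 0;0 0 0 0;0 0 0 0;0 0 0 0;0 0 0 0' 0.4 100; python3 jog.py '0 0 -.006 0;0 0 -.012 0;0 0 -.03 0;0 0 -.04 0;0 0 -.03 0;0 0 0 0;0 0 0 0' 
python3 - <<'E'
from h import *
c=vision.get_calibration('wrist');w=vision.snapshot('wrist');s=vision.snapshot('scene')
np.savez('pics/w5.npz',K=c['camera_matrix'],T=c['camera_from_world']);cv2.imwrite('pics/w5full.png',w[:,:,::-1])
cv2.imwrite('pics/w5.png',np.hstack([cv2.resize(w,(400,300)),cv2.resize(s[150:360,200:480],(400,300))])[:,:,::-1])
E
python3 d.py
```

```text
ee_pos: [0.5479, -0.4236, -0.0046]
time: 17.88
ee_pos: [0.5482, -0.4237, -0.0044]
tool_rot: [0.67, 0.743, 0.0, 0.0]
wrist_force: [-1.5, 1.2, 4.4]
grip_width: 0.488
grasp_force: 100.4
time: 18.75
ee_pos: [0.5474, -0.4231, 0.1122]
tool_rot: [0.67, 0.743, -0.0, -0.001]
wrist_force: [-0.1, -0.0, -2.0]
grip_width: 0.489
grasp_force: 101.2
t 18.85 pos [ 0.5467 -0.4226  0.1108] yaw 95.9 F [-0.3  0.6 -1.9] w 0.4882204832925927 101.19747430086136
```

View pics/w5.png

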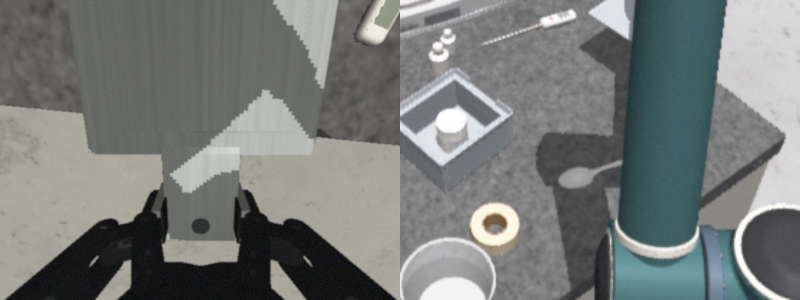

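The lid is held by the tab. The near plate corners are at about (92,153) and (322,153) in the half-size view. I'll check droop from the apparent plate width.

```bash
python3 - <<'E'
from h import *
d=np.load('pics/w5.npz');c={'camera_matrix':d['K'],'camera_from_world':d['T']}
g=cv2.imread('pics/w5full.png',0)
def row(r,lo,hi):
    a=cv2.GaussianBlur(g,(5,5),0)[r].astype(int);return a
from scipy.optimize import brentq
tcp=np.array([.5470,-.4228,.1112]);yaw=np.radians(95.9)
ax=np.array([np.cos(yaw),np.sin(yaw)])
for L,W in(((129,210),130),((96,1),130)):
    Rr=(449,210) if L[1]==210 else (468,1)
    f=lambda z:np.linalg.norm(np.diff(ray('wrist',[L,Rr],z,c),axis=0))-W/1000
    z=brentq(f,0,.2);p=ray('wrist',[L,Rr],z,c)
    print('z',z,'along tool x',(p[:,:2]-tcp[:2])@ax,p.round(4).tolist())
import cv2
k=cv2.Canny(g,40,120)
for r in(10,60,110,160,200): print(r,np.where(k[r,60:500])[0]+60)
E
python3 d.py
```

```text
z 0.11754218992980107 along tool x [0.04167697 0.04181644] [[0.4816, -0.3877, 0.1175], [0.6109, -0.3742, 0.1175]]
z 0.11069166670912932 along tool x [0.11659928 0.11666869] [[0.4709, -0.3134, 0.1107], [0.6003, -0.3, 0.1107]]
10 [386 472]
60 [424 463]
110 [440 455]
160 [115 116 335 408 409]
200 [122 294 439 441]
t 18.85 pos [ 0.5467 -0.4226  0.1108] yaw 95.9 F [-0.3  0.6 -1.9] w 0.4882204832925927 101.19747430086136
```

```bash
python3 - <<'E'
from h import *
from scipy.optimize import brentq
d=np.load('pics/w5.npz');c={'camera_matrix':d['K'],'camera_from_world':d['T']}
g=cv2.GaussianBlur(cv2.imread('pics/w5full.png',0),(5,5),0).astype(int)
def edge(r,lo,hi):
    a=np.abs(np.diff(g[r-2:r+3].mean(0)))[lo:hi];i=a.argmax();s=slice(max(i-2,0),i+3);return lo+.5+(np.arange(lo,hi)[s]*a[s]).sum()/a[s].sum()-lo
yaw=np.radians(95.9);ax=np.array([np.cos(yaw),np.sin(yaw)]);tcp=np.array([.547,-.4228])
for r in(10,40,70,100,130,160,190):
    L,Rr=edge(r,80,135),edge(r,425,485)
    f=lambda z:np.linalg.norm(np.diff(ray('wrist',[(L,r),(Rr,r)],z,c),axis=0))-.130
    z=brentq(f,0,.2);p=ray('wrist',[(L,r),(Rr,r)],z,c)[:,:2];print(r,round(L,1),round(Rr,1),'z',round(z,4),'along',((p-tcp)@ax).round(4),'mid',p.mean(0).round(4))
r=[np.abs(np.diff(g[200:235,u])).argmax()+200.5 for u in range(130,215,5)];print('near edge rows L',r);print([np.abs(np.diff(g[200:235,u])).argmax()+200.5 for u in range(350,435,5)])
E
```

```text
10 92.3 471.5 z 0.1141 along [0.113  0.1131] mid [ 0.5359 -0.3103]
40 98.4 466.6 z 0.1138 along [0.1039 0.104 ] mid [ 0.5371 -0.3193]
70 102.7 461.6 z 0.1141 along [0.0942 0.0942] mid [ 0.538 -0.329]
100 90.6 456.7 z 0.1199 along [0.0838 0.0839] mid [ 0.536  -0.3396]
130 112.5 451.8 z 0.1145 along [0.073  0.0732] mid [ 0.5402 -0.35  ]
160 115.5 446.0 z 0.115 along [0.0616 0.0617] mid [ 0.5409 -0.3614]
190 120.6 431.5 z 0.1114 along [0.0484 0.0485] mid [ 0.5403 -0.3748]
near edge rows L [np.float64(213.5), np.float64(215.5), np.float64(215.5), np.float64(215.5), np.float64(215.5), np.float64(215.5), np.float64(215.5), np.float64(215.5), np.float64(215.5), np.float64(215.5), np.float64(215.5), np.float64(215.5), np.float64(215.5), np.float64(215.5), np.float64(215.5), np.float64(215.5), np.float64(215.5)]
[np.float64(216.5), np.float64(216.5), np.float64(216.5), np.float64(216.5), np.float64(216.5), np.float64(216.5), np.float64(216.5), np.float64(215.5), np.float64(216.5), np.float64(216.5), np.float64(216.5), np.float64(216.5), np.float64(215.5), np.float64(215.5), np.float64(215.5), np.float64(215.5), np.float64(216.5)]
```

```bash
python3 - <<'E'
from h import *
d=np.load('pics/w1.npz');c={'camera_matrix':d['K'],'camera_from_world':d['T']}
f=lambda P:np.array(P)/[3.5,3.2]+[190,90]-.36
def q(n,w):
    w=w[:,:2];print(n,w.mean(0).round(4),[round(float(np.linalg.norm(w[i]-w[i-1])),4) for i in range(4)],[round(float(np.degrees(np.arctan2(*(w[i]-w[i-1])[::-1])))%90,1) for i in range(4)])
for z in(.084,.074,.06): q(('outer w1',z),ray('wrist',f([(70,35),(665,95),(562,553),(48,507)]),z,c))
q('inner w1',ray('wrist',f([(130,97),(597,139),(525,498),(108,487)]),.074,c))
q('floor w1',ray('wrist',f([(163,97),(541,137),(493,424),(143,391)]),.004,c))
g=lambda P:np.array(P)/4+[120,130]-.4
for z in(.084,.074,.06): q(('outer top',z),ray('top',g([(335,180),(568,143),(597,355),(370,390)]),z))
q('inner top',ray('top',g([(364,200),(545,172),(568,333),(390,365)]),.074))
E
python3 d.py .581 -.0222 .16 .581 -.15 .16
```

```text
('outer w1', 0.084) [0.5683 0.0852] [0.1459, 0.1537, 0.1465, 0.1549] [6.9, 7.7, 7.4, 7.5]
('outer w1', 0.074) [0.5657 0.0844] [0.1509, 0.159, 0.1516, 0.1603] [6.9, 7.7, 7.4, 7.5]
('outer w1', 0.06) [0.5622 0.0833] [0.158, 0.1664, 0.1587, 0.1678] [6.9, 7.7, 7.4, 7.5]
inner w1 [0.5656 0.0834] [0.1261, 0.1267, 0.118, 0.1276] [7.5, 8.3, 7.7, 11.9]
floor w1 [0.5656 0.0836] [0.1134, 0.1268, 0.1132, 0.129] [7.4, 7.3, 8.6, 7.5]
('outer top', 0.084) [0.5686 0.0825] [0.1456, 0.1605, 0.1467, 0.1541] [8.8, 7.6, 6.3, 7.2]
('outer top', 0.074) [0.5701 0.0834] [0.1468, 0.1618, 0.1479, 0.1553] [8.8, 7.6, 6.3, 7.2]
('outer top', 0.06) [0.5722 0.0847] [0.1485, 0.1637, 0.1496, 0.1571] [8.8, 7.6, 6.3, 7.2]
inner top [0.5696 0.0839] [0.1152, 0.1254, 0.1124, 0.1225] [8.2, 7.4, 6.7, 8.6]
t 18.85 pos [ 0.5467 -0.4226  0.1108] yaw 95.9 F [-0.3  0.6 -1.9] w 0.4882204832925927 101.19747430086136
to [0.581, -0.0222, 0.16] tool delta [ 0.3949  0.0751 -0.0483]
to [0.581, -0.15, 0.16] tool delta [ 0.2677  0.062  -0.0486]
```

```bash
python3 jog.py '0 0 -.03 0;.02 .003 -.02 0;.045 .008 0 -.01;.055 .011 0 -.01;.055 .011 0 -.01;.055 .011 0 0;.055 .011 0 0;.045 .008 0 0';python3 jog.py '.035 .007 0 0;.02 .003 0 0;0 0 0 0;0 0 0 0;0 0 0 0';python3 d.py .5805 -.0227 .16 .5805 -.0227 .1
```

```text
time: 19.85
ee_pos: [0.5693, -0.085, 0.1628]
tool_rot: [0.658, 0.753, -0.0, -0.001]
wrist_force: [1.2, -0.1, -1.6]
grip_width: 0.484
grasp_force: 101.3
time: 20.48
ee_pos: [0.5729, -0.0337, 0.1632]
tool_rot: [0.659, 0.752, -0.0, 0.0]
wrist_force: [0.6, -0.1, -1.3]
grip_width: 0.485
grasp_force: 101.3
t 20.475 pos [ 0.5729 -0.0337  0.1632] yaw 97.54 F [ 0.6 -0.1 -1.3] w 0.48466397324145116 101.31634443998337
to [0.5805, -0.0227, 0.16] tool delta [0.0099 0.0089 0.0032]
to [0.5805, -0.0227, 0.1] tool delta [0.0099 0.0089 0.0632]
```

Now I hover about 15 mm above the ledge and look.

```bash
python3 jog.py '.01 .009 .015 0;0 0 .025 0;0 0 .02 0;0 0 .005 0;0 0 0 0;0 0 0 0;0 0 0 0'
python3 - <<'E'
from h import *
c=vision.get_calibration('wrist');w=vision.snapshot('wrist');s=vision.snapshot('top');sc=vision.snapshot('scene')
np.savez('pics/w6.npz',K=c['camera_matrix'],T=c['camera_from_world']);cv2.imwrite('pics/w6full.png',w[:,:,::-1]);cv2.imwrite('pics/t6.png',s[:,:,::-1]);cv2.imwrite('pics/s6.png',sc[:,:,::-1])
f=lambda a:cv2.resize(a,(400,300),interpolation=cv2.INTER_CUBIC)
cv2.imwrite('pics/w6.png',np.vstack([np.hstack([f(w),f(s[155:245,190:310])]),np.hstack([f(sc[180:300,170:330]),f(w[0:210,80:360])])])[:,:,::-1])
E
python3 d.py
```

```text
time: 21.35
ee_pos: [0.5814, -0.0215, 0.0994]
tool_rot: [0.659, 0.753, 0.001, 0.001]
wrist_force: [0.0, 0.4, -0.9]
grip_width: 0.489
grasp_force: 101.3
t 21.5 pos [ 0.581  -0.0215  0.0989] yaw 97.62 F [-0.8  0.1 -1.5] w 0.49022507426911077 101.32388412952423
```

View pics/w6.png

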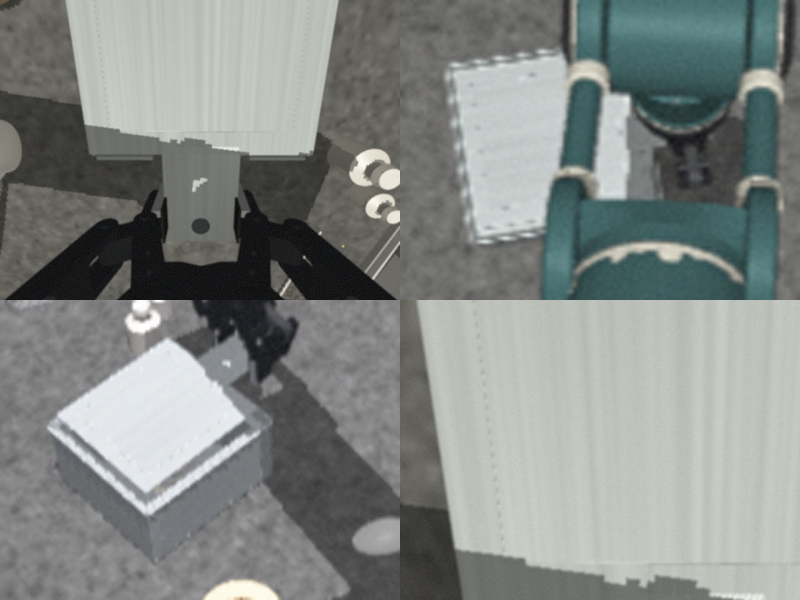

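The wrist view (upper left) shows the lid level over the box. Rim pieces are visible below its near edge, from columns 97 to 160 and 248 to 312, with the tab over the gap between. The top and scene views agree. I'll quantify the offset.

```bash
python3 - <<'E'
from h import *
d=np.load('pics/w6.npz');c={'camera_matrix':d['K'],'camera_from_world':d['T']}
g=cv2.imread('pics/w6full.png',0).astype(int)
for r in(216,218,220,222,224): print(r,'L',g[r,120:150:2].tolist(),'gapL',g[r,216:236:2].tolist(),'gapR',g[r,334:356:2].tolist(),'R',g[r,424:450:2].tolist())
print('col 180',g[206:236,180].tolist());print('col 400',g[206:236,400].tolist())
print('tab edges row 235',np.abs(np.diff(g[230:240].mean(0)))[215:350].round().astype(int).tolist())
b=cv2.resize(cv2.imread('pics/t6.png')[160:240,195:275],None,fx=6,fy=6,interpolation=cv2.INTER_CUBIC);a=cv2.resize(cv2.imread('pics/w6full.png')[200:250,110:460],None,fx=2,fy=2)
cv2.imwrite('pics/w6b.png',np.vstack([cv2.copyMakeBorder(b,0,0,0,a.shape[1]-b.shape[1],0),a]))
E
```

```text
216 L [54, 57, 63, 75, 92, 107, 106, 92, 89, 94, 90, 91, 95, 92, 93] gapL [92, 85, 84, 83, 81, 95, 110, 110, 109, 115] gapR [118, 109, 107, 107, 105, 102, 101, 125, 175, 179, 173] R [107, 105, 109, 113, 116, 105, 102, 78, 58, 56, 54, 56, 52]
218 L [53, 53, 53, 58, 62, 78, 72, 66, 82, 84, 83, 84, 85, 86, 87] gapL [63, 58, 56, 57, 58, 85, 112, 114, 108, 112] gapR [122, 99, 70, 69, 71, 70, 71, 78, 99, 101, 97] R [90, 78, 77, 88, 91, 78, 66, 62, 57, 55, 60, 58, 60]
220 L [51, 56, 51, 52, 56, 52, 52, 75, 94, 98, 98, 96, 98, 96, 100] gapL [63, 59, 60, 58, 60, 84, 113, 114, 111, 113] gapR [121, 96, 62, 63, 61, 65, 65, 72, 90, 95, 91] R [93, 91, 62, 55, 62, 63, 58, 63, 66, 61, 58, 57, 60]
222 L [53, 53, 53, 57, 56, 57, 50, 72, 97, 103, 99, 104, 103, 101, 104] gapL [60, 57, 61, 56, 60, 79, 112, 111, 111, 109] gapR [121, 87, 59, 61, 62, 68, 66, 78, 101, 105, 106] R [103, 95, 64, 56, 62, 63, 66, 63, 62, 61, 54, 57, 52]
224 L [51, 54, 56, 59, 59, 54, 57, 60, 71, 75, 74, 76, 72, 76, 73] gapL [62, 58, 58, 54, 60, 80, 114, 116, 108, 113] gapR [121, 87, 58, 61, 61, 66, 64, 67, 81, 86, 87] R [84, 74, 55, 59, 53, 59, 59, 69, 61, 57, 53, 49, 54]
col 180 [110, 108, 105, 108, 107, 108, 110, 107, 108, 101, 93, 79, 83, 90, 96, 107, 99, 90, 74, 59, 61, 57, 61, 57, 57, 56, 53, 51, 52, 54]
col 400 [189, 190, 190, 192, 189, 189, 192, 190, 192, 189, 172, 134, 95, 87, 92, 99, 102, 100, 84, 72, 58, 56, 61, 56, 57, 55, 59, 59, 57, 61]
tab edges row 235 [1, 1, 0, 1, 0, 1, 0, 0, 1, 1, 12, 20, 17, 7, 1, 2, 1, 1, 2, 0, 0, 1, 1, 1, 0, 0, 0, 0, 2, 0, 0, 2, 1, 1, 0, 1, 0, 0, 1, 0, 0, 0, 0, 1, 1, 0, 2, 0, 0, 0, 1, 2, 1, 1, 0, 1, 2, 0, 0, 0, 0, 1, 0, 1, 0, 0, 1, 1, 1, 1, 0, 0, 2, 2, 1, 1, 0, 2, 1, 0, 0, 1, 0, 0, 1, 1, 0, 1, 0, 1, 2, 1, 0, 1, 0, 1, 2, 0, 1, 0, 1, 1, 0, 0, 1, 0, 1, 1, 2, 1, 0, 1, 0, 0, 0, 0, 0, 1, 8, 18, 21, 11, 4, 2, 0, 0, 1, 0, 0, 2, 0, 1, 1, 1, 2]
```

View pics/w6b.png

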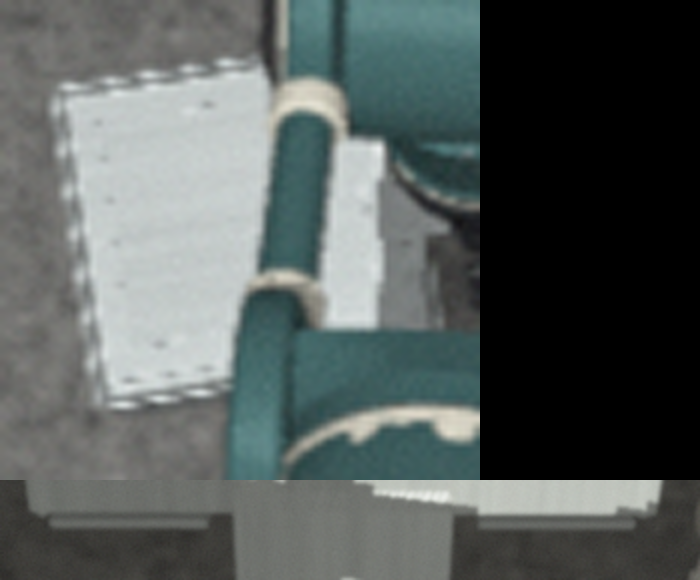

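The lower panel shows the rim pieces at columns 135–214 and 349–427 in the full image. Their gap is centred at 281.5 and the tab at 280.7, so the lid is laterally aligned. Now the longitudinal check.

```bash
python3 - <<'E'
from h import *
d=np.load('pics/w6.npz');c={'camera_matrix':d['K'],'camera_from_world':d['T']}
a=np.radians(97.55);ax=np.array([np.cos(a),np.sin(a)]);ay=np.array([-ax[1],ax[0]]);o=np.array([.5675,.084])
def loc(w): w=w[:,:2]-o;return np.c_[w@ax,w@ay].round(4).tolist()
print('rim w outer(row225),z.084',loc(ray('wrist',[(135,224.5),(214,224.5),(349,225),(427,225)],.084,c)))
for z in(.100,.103): print('lid near',z,loc(ray('wrist',[(180,217),(281,217),(400,217.5)],z,c)))
t=lambda P:np.array(P)/6+[195,160]-.42
print('top rim outer',loc(ray('top',t([(52,88),(98,408)]),.084)))
print('top lid',loc(ray('top',t([(70,96),(108,396),(265,66)]),.102)))
print('lid near top',loc(ray('top',t([(383,145),(383,230),(383,300)]),.102)))
E
```

```text
rim w outer(row225),z.084 [[-0.079, 0.0708], [-0.079, 0.0325], [-0.0792, -0.033], [-0.0791, -0.071]]
lid near 0.1 [[-0.0692, 0.0431], [-0.0691, 0.0001], [-0.0693, -0.0506]]
lid near 0.103 [[-0.068, 0.042], [-0.068, 0.0001], [-0.0682, -0.0494]]
top rim outer [[0.0787, -0.0749], [0.0788, 0.0724]]
top lid [[0.0689, -0.0661], [0.0712, 0.0697], [-0.0191, -0.0657]]
lid near top [[-0.0657, -0.0219], [-0.0598, 0.0159], [-0.055, 0.0469]]
```

Box centre is confirmed and the lid sits about 1 mm too far forward along +x. I'll correct that and lower.

```bash
python3 jog.py '-.001 0 .006 0;0 0 .007 0;0 0 .004 0;0 0 .002 0;0 0 0 0;0 0 0 0'|sed -n '2p;4p'; python3 jog.py '0 0 .002 0;0 0 0 0;0 0 0 0'|sed -n '2p;4p'; python3 d.py .58 -.0225 .07
```

```text
ee_pos: [0.5809, -0.0224, 0.0795]
wrist_force: [1.3, -0.1, -1.4]
ee_pos: [0.5807, -0.0225, 0.0773]
wrist_force: [0.3, 1.0, -2.1]
t 22.625 pos [ 0.5807 -0.0225  0.0773] yaw 97.62 F [ 0.3  1.  -2.1] w 0.48468447037583734 101.32644385099411
to [0.58, -0.0225, 0.07] tool delta [ 0.0001 -0.0007  0.0073]
```

```bash
for i in 1; do python3 jog.py '0 0 .002 0;0 0 .0005 0;0 0 0 0'|sed -n '2p;4p'; done; python3 jog.py '0 0 .0015 0;0 0 0 0;0 0 0 0'|sed -n '2p;4p'; python3 jog.py '0 0 .001 0;0 0 0 0;0 0 0 0'|sed -n '2p;4p'
```

```text
ee_pos: [0.5806, -0.0225, 0.0746]
wrist_force: [0.1, -1.0, -1.9]
ee_pos: [0.5807, -0.0224, 0.0733]
wrist_force: [0.7, 0.1, -2.1]
ee_pos: [0.5807, -0.0225, 0.0723]
wrist_force: [0.8, -0.0, -0.6]
```

```bash
python3 jog.py '0 0 .001 0;0 0 0 0;0 0 0 0'|sed -n '2p;4p'; python3 jog.py '0 0 .001 0;0 0 0 0;0 0 0 0'|sed -n '2p;4p'; python3 d.py; python3 - <<'E'
from h import *
w=vision.snapshot('wrist');s=vision.snapshot('top')
cv2.imwrite('pics/w7.png',w[:,:,::-1]);cv2.imwrite('pics/t7.png',s[:,:,::-1])
g=cv2.cvtColor(w,cv2.COLOR_RGB2GRAY).astype(int);print(g[200:250,180].tolist());print(g[200:250,400].tolist())
E
```

```text
ee_pos: [0.5807, -0.0224, 0.0713]
wrist_force: [-0.3, -0.3, -1.0]
ee_pos: [0.5807, -0.0224, 0.0703]
wrist_force: [-0.9, 0.4, -1.1]
t 24.5 pos [ 0.5807 -0.0224  0.0703] yaw 97.62 F [-0.9  0.4 -1.1] w 0.48658561286034274 101.34693413972855
[103, 106, 106, 107, 104, 103, 106, 107, 106, 106, 105, 104, 106, 108, 109, 104, 104, 105, 105, 104, 106, 106, 109, 107, 104, 98, 91, 77, 71, 75, 79, 79, 76, 81, 79, 80, 81, 82, 79, 80, 84, 79, 76, 86, 96, 100, 101, 99, 79, 65]
[185, 186, 186, 184, 186, 185, 186, 184, 185, 184, 184, 183, 182, 184, 186, 183, 183, 158, 132, 112, 105, 105, 108, 108, 108, 105, 96, 90, 80, 74, 78, 82, 78, 79, 81, 79, 83, 80, 84, 80, 83, 82, 82, 82, 88, 96, 101, 104, 93, 80]
```

```bash
python3 jog.py '0 0 .001 0;0 0 0 0;0 0 0 0'|sed -n '2p;4p'; python3 jog.py '0 0 .001 0;0 0 0 0;0 0 0 0'|sed -n '2p;4p'; python3 d.py
```

```text
ee_pos: [0.5808, -0.0224, 0.0697]
wrist_force: [-1.5, 0.6, 3.6]
ee_pos: [0.5809, -0.0224, 0.069]
wrist_force: [-2.6, 0.6, 5.7]
t 25.35 pos [ 0.5809 -0.0224  0.069 ] yaw 97.63 F [-2.6  0.6  5.7] w 0.49060422225397615 101.85905814170837
```

View pics/w7.png

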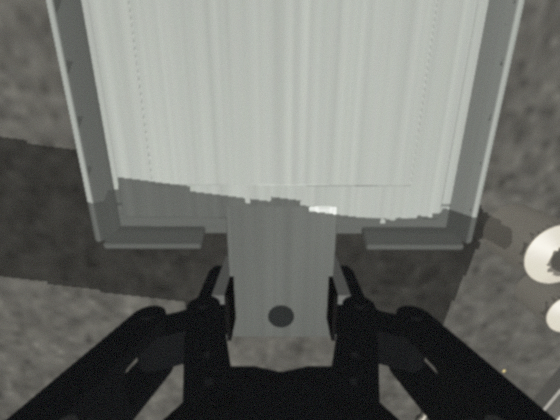

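The plate lies inside the rim and the tab passes through the gap (about columns 228–336, gap 204–366). Contact came at the expected height, so I release gently.

```bash
python3 jog.py '0 0 0 0;0 0 0 0' 0.47 20|sed -n '2p;4,6p'; python3 jog.py '0 0 0 0;0 0 0 0;0 0 0 0;0 0 0 0' 0.8|sed -n '2p;4,6p'; python3 jog.py '0 0 -.01 0;0 0 -.03 0;0 0 -.05 0;0 0 -.05 0;-.03 0 -.05 0;-.05 0 -.01 0;0 0 0 0;0 0 0 0'|sed -n '2p;4,6p'
python3 - <<'E'
from h import *
c=vision.get_calibration('wrist');w=vision.snapshot('wrist');s=vision.snapshot('scene');t=vision.snapshot('top')
f=lambda a:cv2.resize(a,(400,300),interpolation=cv2.INTER_CUBIC)
np.savez('pics/w8.npz',K=c['camera_matrix'],T=c['camera_from_world']);cv2.imwrite('pics/w8full.png',w[:,:,::-1])
cv2.imwrite('pics/w8.png',np.vstack([np.hstack([f(w),f(s[180:330,130:330])]),np.hstack([f(t[140:260,130:290]),f(w[60:240,160:400])])])[:,:,::-1])
E
```

```text
ee_pos: [0.5809, -0.0224, 0.069]
wrist_force: [-2.4, 0.7, 6.1]
grip_width: 0.486
grasp_force: 101.9
ee_pos: [0.5806, -0.0224, 0.068]
wrist_force: [0.2, -0.1, -0.0]
grip_width: 0.798
grasp_force: 0.0
ee_pos: [0.5909, -0.1017, 0.2683]
wrist_force: [-0.2, 0.2, -0.8]
grip_width: 0.801
grasp_force: 0.0
```

View pics/w8.png

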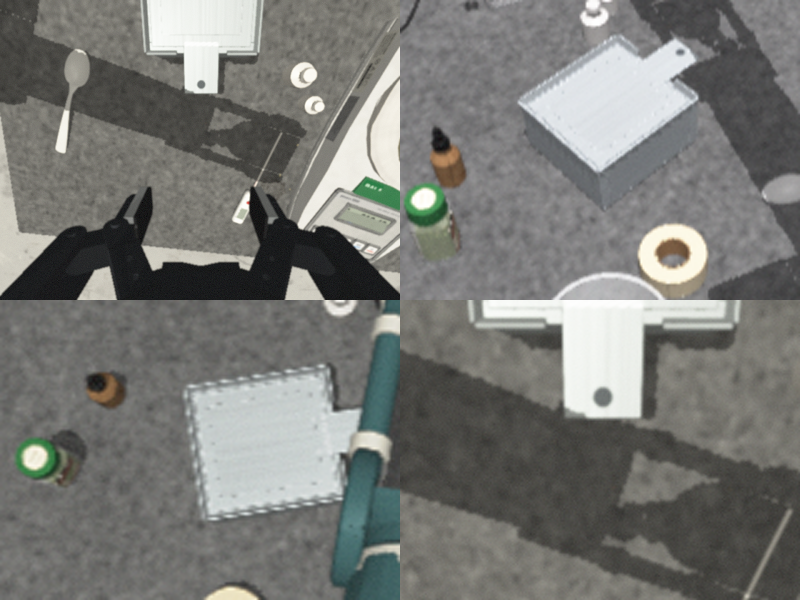

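The views show the lid flat inside the rim with its tab through the gap. The spice jar and dropper are still standing, and the robot is clear of everything.

```bash
python3 -c "
from station import bot, vision, sensors, job
print(job.hand_in())"
```

```text
the job is handed in; nothing more can be done
None
```

The job is handed in: the jar is upright in the box, the lid lies flat inside the rim with its tab through the gap, and the spice jar and dropper are still standing where they were; hand-in gave no verdict.

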